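# Close the hub housing and find the socket that fits its nut

### The job

Set the yellow cover on the grey housing so that it sits fully down and level on the rim, and let go of it. Then find out which of the three sockets fits the brass nut in the middle of the housing (too small or too large, it will not go down), push that one fully home over the nut, and finish while still gripping it there: do not let go of it. The sockets that do not fit must stand upright on their blue tray at the end, and the cartons and pots around are left alone.

Things in the scene. Friction and masses are not known exactly. Their poses are not given: they have to be found in the camera images.
- rim (a point): Fixed grey round housing, an open ring 114 mm outside, 96 mm inside, on a round foot of 132 mm. This point is the centre of its flat rim, 34 mm above the bench. The hub stands on the same axis inside: a 48 mm steel cylinder, its top face 62 mm above the bench.
- seat (a point): On the housing's axis, 46 mm above the bench: floor of the round recess in the hub's top (16 mm deep), round the nut. A socket that fits goes down until its foot stands on this floor, with 0.8 mm play each side of the nut and 1.4 mm in the recess.
- nut_top (a point): Centre of the top of the brass hex nut in the hub's recess, 68 mm above the bench. Two of its flats always face +x and -x of the world. From start to start it is 20, 25.5 or 31 mm across flats, in a recess 32, 38 or 44 mm wide. A socket too small stops on top of the nut (foot at 68 mm); one too large stops on the hub's top face (foot at 62 mm).
- cover_mid (a point): Yellow cover, right way up at the start, about 150 g; point on its axis, 17.5 mm above its underside; z up. From below: spigot ring 91 mm wide, 5 mm high; disc 116 mm wide, 6 mm thick; collar 62 mm outside, 55 mm inside, up to 35 mm (grip across it, any direction). Open middle: the hub comes up through it. Seated, the spigot is in the housing and the underside is 5 mm below the rim.
- tray: Flat blue tray plate on which the sockets stand in a row, 270 mm (x) by 100 mm (y), 6 mm thick, fixed. Origin at the centre of its underside.
- socket_small_mid (a point): Small steel hex socket, 29 mm outside, red grip block on top; stands mouth down, 74 mm tall, 130 g. Point: on its axis, 37 mm above its foot; z up. Lowest 26 mm: round skirt; hex mouth 21.6 mm across flats, 24 mm deep, two flats facing its own +x and -x. From 40 to 74 mm above the foot: grip block, 26 mm along x, 14 mm thick along y.
- socket_medium_mid (a point): Medium steel hex socket, 35 mm outside, white grip block on top; stands mouth down, 74 mm tall, 160 g. Point: on its axis, 37 mm above its foot; z up. Lowest 26 mm: round skirt; hex mouth 27.1 mm across flats, 24 mm deep, two flats facing its own +x and -x. From 40 to 74 mm above the foot: grip block, 26 mm along x, 14 mm thick along y.
- socket_large_mid (a point): Large steel hex socket, 41.5 mm outside, yellow grip block on top; stands mouth down, 74 mm tall, 200 g. Point: on its axis, 37 mm above its foot; z up. Lowest 26 mm: round skirt; hex mouth 32.6 mm across flats, 24 mm deep, two flats facing its own +x and -x. From 40 to 74 mm above the foot: grip block, 26 mm along x, 14 mm thick along y.
- box_yellow: Small yellow carton, 34 x 28 x 45 mm. A bystander: leave it alone. Origin at the centre of its underside.
- box_red: Small red carton, 36 x 28 x 35 mm. A bystander: leave it alone. Origin at the centre of its underside.
- box_black: Small black carton, 35 x 80 x 30 mm. A bystander: leave it alone. Origin at the centre of its underside.
- box_white: Small white carton, 40 x 70 x 35 mm. A bystander: leave it alone. Origin at the centre of its underside.
- tub: Yellow round tub, 64 mm in diameter, 50 mm high. A bystander: leave it alone. Origin at the centre of its underside.
- pot_white: White round pot, 44 mm in diameter, 60 mm high. A bystander: leave it alone. Origin at the centre of its underside.

How it is judged:
On the way, in this order (a step that is already met when the one before it is completed fails the run):
1. the cover sits level on the housing's rim and is let go (horizontal distance between cover_mid and rim below 0.004 m and z of cover_mid in the frame of rim between 0.0095 and 0.0145 m and angle between cover_mid's own z axis and vertical below 0.04 rad and contact force between the fingers and cover below 0.1 N), for 0.3 s.
2. a socket is fully home over the nut, held by the gripper (((horizontal distance between socket_small_mid and seat below 0.0025 m and z of socket_small_mid in the frame of seat between 0.033 and 0.04 m and angle between socket_small_mid's own z axis and vertical below 0.06 rad and contact force between the fingers and socket_small above 2 N) or (horizontal distance between socket_medium_mid and seat below 0.0025 m and z of socket_medium_mid in the frame of seat between 0.033 and 0.04 m and angle between socket_medium_mid's own z axis and vertical below 0.06 rad and contact force between the fingers and socket_medium above 2 N) or (horizontal distance between socket_large_mid and seat below 0.0025 m and z of socket_large_mid in the frame of seat between 0.033 and 0.04 m and angle between socket_large_mid's own z axis and vertical below 0.06 rad and contact force between the fingers and socket_large above 2 N))), for 0.2 s.
At the end, for the whole second after the job is handed in: Cover on the rim (axis within 4 mm, height 2.5 mm, tilt under 0.04 rad), not touched by the fingers; fitting socket home over the nut (axis within 2.5 mm, height 3 mm, tilt under 0.06 rad), gripped with over 2 N; the other two upright on the tray (tilt under 0.08 rad), not touched (all of step 1 and ((horizontal distance between socket_small_mid and seat below 0.0025 m and z of socket_small_mid in the frame of seat between 0.033 and 0.04 m and angle between socket_small_mid's own z axis and vertical below 0.06 rad and contact force between the fingers and socket_small above 2 N and x of socket_medium_mid in the frame of tray between -0.135 and 0.135 m and y of socket_medium_mid in the frame of tray between -0.05 and 0.05 m and z of socket_medium_mid in the frame of tray between 0.04 and 0.046 m and angle between each of socket_medium_mid, socket_large_mid's own z axis and vertical below 0.08 rad and contact force between the fingers and socket_medium below 0.1 N and x of socket_large_mid in the frame of tray between -0.135 and 0.135 m and y of socket_large_mid in the frame of tray between -0.05 and 0.05 m and z of socket_large_mid in the frame of tray between 0.04 and 0.046 m and contact force between the fingers and socket_large below 0.1 N) or (horizontal distance between socket_medium_mid and seat below 0.0025 m and z of socket_medium_mid in the frame of seat between 0.033 and 0.04 m and angle between socket_medium_mid's own z axis and vertical below 0.06 rad and contact force between the fingers and socket_medium above 2 N and x of socket_small_mid in the frame of tray between -0.135 and 0.135 m and y of socket_small_mid in the frame of tray between -0.05 and 0.05 m and z of socket_small_mid in the frame of tray between 0.04 and 0.046 m and angle between each of socket_small_mid, socket_large_mid's own z axis and vertical below 0.08 rad and contact force between the fingers and socket_small below 0.1 N and x of socket_large_mid in the frame of tray between -0.135 and 0.135 m and y of socket_large_mid in the frame of tray between -0.05 and 0.05 m and z of socket_large_mid in the frame of tray between 0.04 and 0.046 m and contact force between the fingers and socket_large below 0.1 N) or (horizontal distance between socket_large_mid and seat below 0.0025 m and z of socket_large_mid in the frame of seat between 0.033 and 0.04 m and angle between socket_large_mid's own z axis and vertical below 0.06 rad and contact force between the fingers and socket_large above 2 N and x of socket_small_mid in the frame of tray between -0.135 and 0.135 m and y of socket_small_mid in the frame of tray between -0.05 and 0.05 m and z of socket_small_mid in the frame of tray between 0.04 and 0.046 m and angle between each of socket_small_mid, socket_medium_mid's own z axis and vertical below 0.08 rad and contact force between the fingers and socket_small below 0.1 N and x of socket_medium_mid in the frame of tray between -0.135 and 0.135 m and y of socket_medium_mid in the frame of tray between -0.05 and 0.05 m and z of socket_medium_mid in the frame of tray between 0.04 and 0.046 m and contact force between the fingers and socket_medium below 0.1 N))); the arm keeps its last pose, push and grip.
It fails at once if a carton is moved by more than 3 cm or tipped over (distance of any of box_yellow, box_red, box_black, box_white from where it was at the start of the episode above 0.03 m or angle between any of box_yellow, box_red, box_black, box_white's own z axis and vertical above 0.5 rad).
It fails at once if the tub or the white pot is moved by more than 3 cm or tipped over (distance of any of tub, pot_white from where it was at the start of the episode above 0.03 m or angle between any of tub, pot_white's own z axis and vertical above 0.5 rad).
It also fails if it takes over 70 s, if anything falls off the work surface, if the arm or the gripper's body presses on something with over 40 N, if the wrist force passes 120 N, or if a joint passes its speed limit or range.

### The arm

A 6-joint arm with a two-finger parallel gripper is mounted at the origin on the work surface. World frame = base frame: x ahead of the robot, y to its left, z up, the work surface at z = 0. Lengths are in m, angles in rad, forces in N, time in s.
With the tool pointing down it reaches from about 0.35 to 0.85 m from the base axis. Payload 8.1 kg.
Tool frame: the origin (TCP) lies at the very end of the fingers, on their centre line; the grasp point (between the pads) lies 19 mm behind it (pinch_z is the distance from the TCP to the grasp point, in m); z points along the fingers, y is the direction in which the jaws open and shut (so a half turn about z gives the same grasp; the last joint's range is limited). The gripper opens to 93 mm and grips with 3 to 60 N. Pads are 15 mm wide; open, the fingers measure 128 mm over their backs; the gripper's body (75 mm by 188 mm) begins 65 mm behind the grasp point.
Start: joints at [-1.193, 0.13, 1.488, -0, 1.523, -0.085], TCP at [0.268, -0.537, 0.219] pointing down, gripper open.
Joint ranges: [-2.96, 2.96], [-0.89, 2.26], [0.02, 2.5], [-1.34, 4.48], [0, 2.73], [-2.66, 2.66]. Speed limits (rad/s): [2.39, 2.39, 2.79, 3.14, 3.14, 3.14].

### API

Orientations are given as a rotation vector (axis times angle).
In Python, from plant import * gives the robot as it stands.
- The arm moves only by the tool move_arm, never from a script. Its argument "series" is a list of rows, each a list of 7 numbers: the shift along the tool's x, y, z each as a share of 10 cm, from -1 to 1, then the turn, a rotation vector about the tool's x, y, z each as a share of 180 degrees, from -1 to 1, then the opening, from -1 (shut) to 1 (fully open). In form: [[dx, dy, dz, rx, ry, rz, jaw], ...]. A call has 1 to 8 rows; each row is the pose to reach, as a shift and turn from the pose commanded when the call began, along the tool's axes at that moment, turning the shorter way round; what a row does not reach only later rows make up. A row lasts 1/10 s, in which the tool goes at most 50 mm and 8.59 degrees, less where a joint would pass 70% of its speed; a pose out of reach is approached as far as the arm can. A call with a number of a shift or a turn outside -1 to 1 is refused whole. A call with a gripper value outside its range is refused whole. The fingers move at their own pace and stop on an object; "squeeze" is the grip in N (left out, the last holds). Time passes only in rows, so rows that repeat a pose let the fingers close. It gives the time, the measured TCP pose, the force and the opening at its end, in the units of the state.
- read_state(): the state, without advancing time (a new reading comes with each control period).
- read_camera(name): name is "side" or "top"; returns a dict with "frame" (384x512x3 uint8, red, green, blue), "K" (3x3 intrinsics, pixels), "k1" (the pictures are not rectified: a ray, as slopes to the right and down, at radius r is drawn at 1 + k1 r^2 times it, then the intrinsics apply), "rvec" (rotation vector, rad) and "tvec" (3), from world to camera coordinates, as OpenCV has them. Camera axes: x right, y down, z forward; pixel columns grow to the right and rows downward; lengths in m; the calibration is good to about 2 mm. A picture is of the moment at which its call begins. There is no depth.
- close_job(): hands the job in, once; it reports no verdict.
The state is a dict: "t": time; "q": joint angles; "dq": joint speeds; "joint_torque": joint torques, N m; "tool_pos": TCP position; "orientation": TCP orientation; "force": force on the tool from outside, world axes, zero at the start; "wrist_torque": the same for the moment, N m; "opening": finger opening in m.
Only numpy, scipy, OpenCV 4.12 (cv2) and the standard library are available. Lean on these libraries where they do the work, as an engineer would, in place of code of your own. Each camera call takes 0.05 s, during which the arm holds its last target.

## Working session

There is one attempt and no reset: what is moved stays moved. The work goes in short steps, Python scripts to look and compute and a tool call to move; the robot and the scene stay as the last step left them, time stands still between calls to the robot, and variables do not carry over. Pictures are saved under pics/ and viewed, and the job is handed in when it is done.

Besides the shell and the picture viewer there is one more tool, called by a JSON object that holds its "op" and its "data". move_arm: Moves the arm, as the interface text tells. Shift numbers are shares of 10 cm and turn numbers shares of 180 degrees, none past 1 either way. Its arguments: {"type":"object","properties":{"series":{"type":"array","items":{"type":"array","items":{"type":"number"}}},"squeeze":{"type":"number"}},"required":["series"]}

```bash
ls; mkdir -p pics
python3 - <<'E'
from plant import *
import cv2,json
s=read_state();print(s)
for n in("top","side"):
    c=read_camera(n);cv2.imwrite(f"pics/{n}0.png",c["frame"][:,:,::-1]);print(n,c["K"],c["k1"],c["rvec"],c["tvec"])
    import numpy as np
    R=cv2.Rodrigues(np.array(c["rvec"],float))[0];print(-R.T@np.array(c["tvec"]).ravel())
E
```

```text
pics
{'t': 0.0, 'q': array([-1.19336629e+00,  1.31149935e-01,  1.48928858e+00, -7.17860910e-06,
        1.52296068e+00, -8.53945445e-02]), 'dq': array([-5.95749464e-06,  6.26558462e-04, -6.87651760e-04,  2.75394675e-04,
       -1.42200553e-04, -1.21449382e-03]), 'joint_torque': array([ 5.88018393e-04, -5.59841108e+01, -4.91759527e+01,  7.66844954e-02,
        3.49335407e-02, -1.75609725e-04]), 'tool_pos': array([ 0.26769929, -0.53634314,  0.21758903]), 'orientation': array([-3.05610983e+00, -7.20122636e-01,  4.23786823e-04]), 'force': array([-0.00966359,  0.3098089 , -0.25079608]), 'wrist_torque': array([ 0.04580485,  0.03845626, -0.06221469]), 'opening': 0.09294111425144913}
top [[425.64986961   0.         257.28170065]
 [  0.         425.64986961 190.21974985]
 [  0.           0.           1.        ]] -0.14405373826451523 [ 2.19608173 -2.16381965  0.09144509] [-0.01622972  0.57814917  0.92983662]
[ 0.49982188 -0.00687641  0.97429298]
side [[391.75294059   0.         253.32379178]
 [  0.         391.75294059 193.911103  ]
 [  0.           0.           1.        ]] 0.024963228308858974 [ 2.36388581 -0.40233756  0.18546436] [-0.53179914  0.18082138  0.78255931]
[ 0.35158328 -0.55372791  0.70546464]
```

View pics/top0.png

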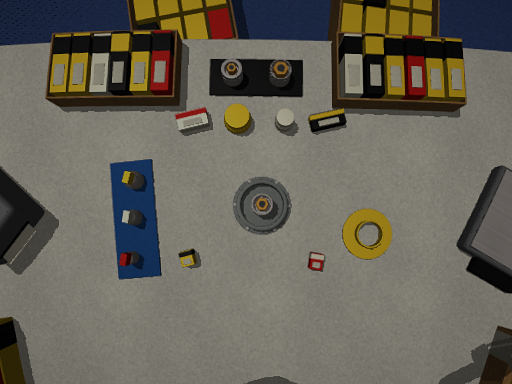

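View pics/side0.png

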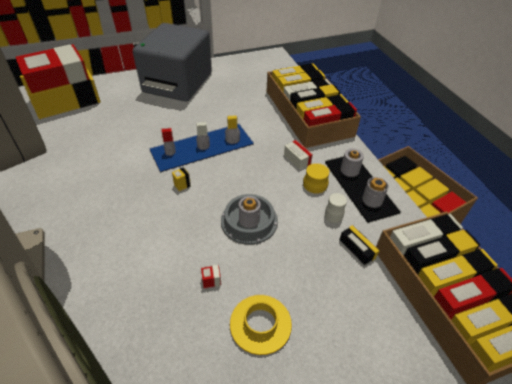

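```bash
cat > h.py <<'E'
from plant import *
import cv2, numpy as np
class Cam:
    def __init__(s,n):
        c=read_camera(n);s.img=c["frame"][:,:,::-1].copy();s.K=np.array(c["K"],float);s.k1=float(c["k1"])
        s.R=cv2.Rodrigues(np.array(c["rvec"],float))[0];s.t=np.array(c["tvec"],float).ravel();s.C=-s.R.T@s.t
        s.rv=np.array(c["rvec"],float);s.D=np.array([s.k1,0,0,0.])
    def proj(s,P):
        return cv2.projectPoints(np.array(P,float).reshape(-1,1,3),s.rv,s.t,s.K,s.D)[0][:,0]
    def ray(s,uv,z):
        x=cv2.undistortPoints(np.array(uv,float).reshape(-1,1,2),s.K,s.D)[:,0]
        d=np.c_[x,np.ones(len(x))]@s.R
        return s.C+d*((z-s.C[2])/d[:,2])[:,None]
    def crop(s,name,u,v,w,h,k,circles=(),):
        # circles: (x,y,z,r,color)
        im=cv2.resize(s.img[v:v+h,u:u+w],None,fx=k,fy=k,interpolation=cv2.INTER_CUBIC)
        for x,y,z,r,col in circles:
            a=np.linspace(0,2*np.pi,90);p=s.proj(np.c_[x+r*np.cos(a),y+r*np.sin(a),0*a+z])
            p=((p-[u,v]+.5)*k-.5)
            cv2.polylines(im,[np.round(p*8).astype(int)],True,col,1,cv2.LINE_AA,3)
        cv2.imwrite(f"pics/{name}.png",im)
E
python3 - <<'E'
from h import *
c=Cam("top")
for n,uv,z in [("rim",(262,205),.034),("nut",(262,204),.068),("cover",(367.5,234),.011),("covertop",(369,234.5),.035),("sS",(125,259),.08),("sM",(127,217),.08),("sL",(128,177.5),.08)]:
    print(n,c.ray([uv],z)[0])
c.crop("rimT",222,165,80,80,7);c.crop("covT",330,195,80,80,7);c.crop("trayT",100,150,75,140,4)
s=Cam("side")
s.crop("rimS",210,180,80,75,7);s.crop("covS",220,285,80,80,7);s.crop("trayS",140,105,120,70,6)
E
```

```text
rim [ 0.54485978 -0.01857581  0.034     ]
nut [ 0.54536407 -0.01812311  0.068     ]
cover [ 0.48303207 -0.26028913  0.011     ]
covertop [ 0.48236393 -0.25738072  0.035     ]
sS [0.42340482 0.27028601 0.08      ]
sM [0.51242668 0.26855712 0.08      ]
sL [0.59689807 0.26962345 0.08      ]
```

View pics/rimT.png

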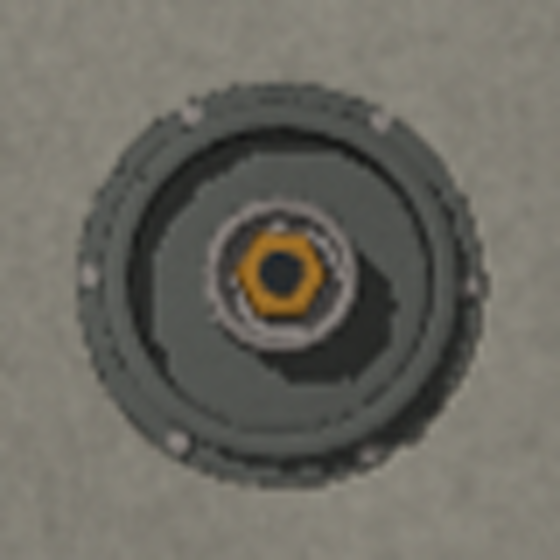

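View pics/covT.png

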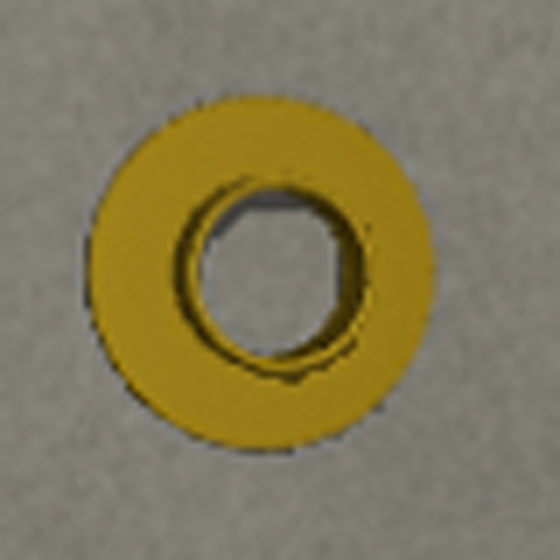

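View pics/trayT.png

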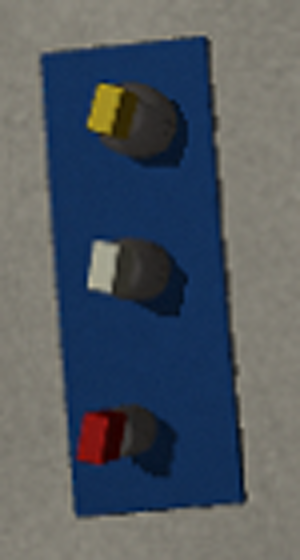

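View pics/rimS.png

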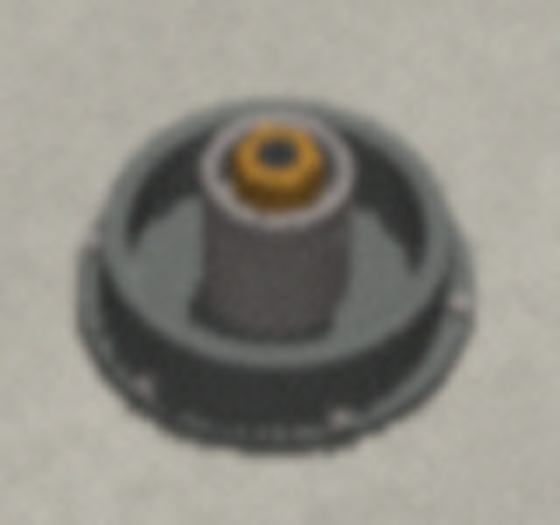

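View pics/trayS.png

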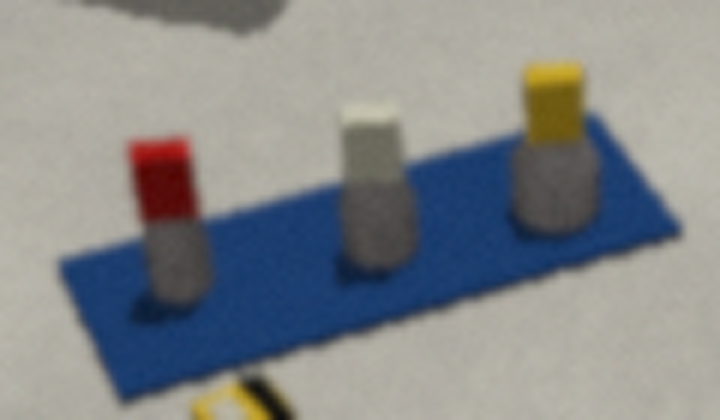

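```bash
cat >> h.py <<'E'
def hullmask(c,P,shape=(384,512),ss=8):
    p=c.proj(P);h=cv2.convexHull(p.astype(np.float32))[:,0];m=cv2.moments(h);return np.array([m['m10']/m['m00'],m['m01']/m['m00']]),m['m00']
def ring(x,y,z,r,n=120):
    a=np.linspace(0,2*np.pi,n,endpoint=False);return np.c_[x+r*np.cos(a),y+r*np.sin(a),0*a+z]
def centroid_seg(m):
    cs,_=cv2.findContours(m.astype(np.uint8),cv2.RETR_EXTERNAL,cv2.CHAIN_APPROX_NONE);c=max(cs,key=cv2.contourArea)
    f=np.zeros(m.shape,np.uint8);cv2.drawContours(f,[c],-1,1,-1);v,u=np.nonzero(f);return np.array([u.mean(),v.mean()]),len(u),f
E
cat > a.py <<'E'
from h import *
from scipy.optimize import least_squares
G=(0,255,0);B=(255,0,0);Rr=(0,0,255)
for n,box in (("top",(330,195,80,80)),("side",(215,280,85,85))):
    c=Cam(n);hsv=cv2.cvtColor(c.img,cv2.COLOR_BGR2HSV)
    m=np.zeros((384,512),bool);u,v,w,h=box
    sub=hsv[v:v+h,u:u+w];m[v:v+h,u:u+w]=(sub[...,1]>120)&(sub[...,0]>15)&(sub[...,0]<40)
    cen,area,f=centroid_seg(m)
    pts=lambda x,y:np.r_[ring(x,y,.011,.058),ring(x,y,.005,.058),ring(x,y,.035,.031)]
    r=least_squares(lambda p:hullmask(c,pts(*p))[0]-cen,[.48,-.26],x_scale=.01,diff_step=1e-4)
    print(n,"cover",r.x,"area",area,hullmask(c,pts(*r.x))[1])
    x,y=r.x;c.crop(n+"cov1",u,v,w,h,7,[(x,y,.011,.058,G),(x,y,.035,.031,Rr),(x,y,.035,.0275,B)])
    # brass nut
    u,v,w,h=(222,165,80,80) if n=="top" else (210,180,80,75)
    x,y=.5452,-.0183
    c.crop(n+"rim1",u,v,w,h,7,[(x,y,.034,.057,G),(x,y,.034,.048,G),(x,y,.062,.024,Rr),(x,y,.068,.01275,B),(x,y,.0,.066,Rr)])
E
python3 a.py
```

```text
top cover [ 0.48424027 -0.25953878] area 1972 2017.5732716023922
side cover [ 0.48597777 -0.25834159] area 2938 3034.31909092539
```

```bash
cd pics; python3 -c "
import cv2,numpy as np
a=[cv2.resize(cv2.imread(f),(400,400)) for f in('topcov1.png','sidecov1.png')]
cv2.imwrite('m1.png',np.hstack(a))"
```

```text
(no output)
```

View pics/m1.png

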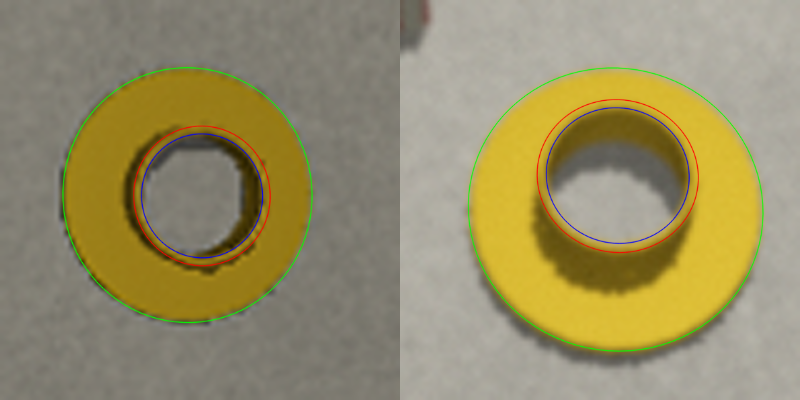

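View pics/toprim1.png

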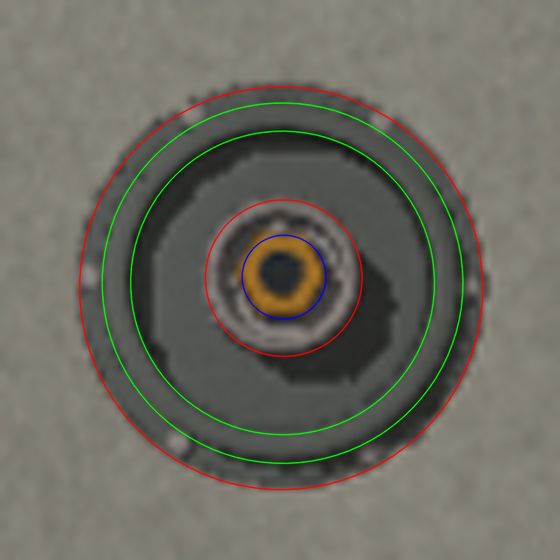

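View pics/siderim1.png

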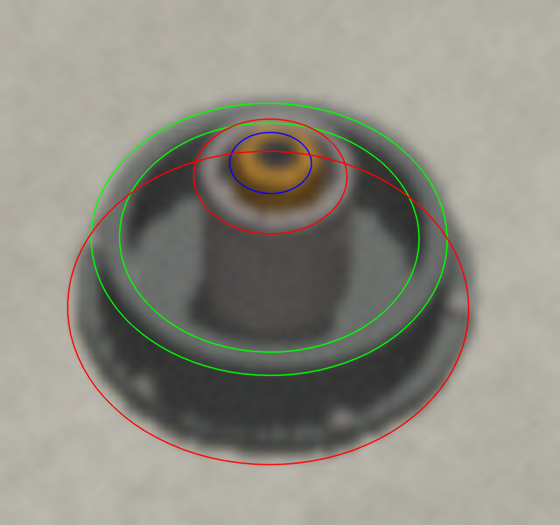

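```bash
cat > plan.py <<'E'
import sys
from h import *
from scipy.spatial.transform import Rotation as Ro
# usage: plan.py x y z yawdeg  -> total tool shift from measured pose (share of 10cm) + turn share
s=read_state();R=Ro.from_rotvec(s["orientation"]);M=R.as_matrix()
print("t %.2f pos %s yaw %.2f tilt %.2f F %s open %.4f"%(s["t"],np.round(s["tool_pos"],4),np.degrees(np.arctan2(M[1,0],M[0,0])),np.degrees(np.arccos(-M[2,2])),np.round(s["force"],1),s["opening"]))
if len(sys.argv)>1:
    x,y,z,yaw=map(float,sys.argv[1:5])
    d=M.T@(np.array([x,y,z])-s["tool_pos"]);yw=np.radians(yaw)
    T=np.array([[np.cos(yw),np.sin(yw),0],[np.sin(yw),-np.cos(yw),0],[0,0,-1]])
    print("shift",np.round(d/.1,3),"turn",np.round(Ro.from_matrix(M.T@T).as_rotvec()/np.pi,4))
E
python3 plan.py .485 -.259 .10 0
python3 - <<'E'
from h import *
from scipy.optimize import least_squares
c=Cam("side")
print("side hub",c.ray([(210+ (278.5+.5)/7-.5,180+(169+.5)/7-.5)],.062))
c=Cam("top")
print("top hub",c.ray([(222+ (281+.5)/7-.5,165+(275+.5)/7-.5)],.062), "nut", c.ray([(222+ (281+.5)/7-.5,165+(274+.5)/7-.5)],.068))
E
```

```text
t 0.30 pos [ 0.2678 -0.5367  0.2183] yaw 26.52 tilt 0.04 F [ 0.6 -0.1  0. ] open 0.0929
shift [ 3.183 -1.514  1.184] turn [-0.0002  0.      0.1473]
side hub [[ 0.54858849 -0.01682844  0.062     ]]
top hub [[ 0.54596331 -0.01758038  0.062     ]] nut [[ 0.5459646  -0.01750573  0.068     ]]
```

{"op": "move_arm", "data": {"series": [[1, -0.5, 0.3, 0, 0, 0.147, 1], [1, -0.5, 0.3, 0, 0, 0.147, 1], [1, -0.5, 0.3, 0, 0, 0.147, 1], [1, -0.5, 0.3, 0, 0, 0.147, 1]], "squeeze": 15}}

```text
t: 0.8
tool_pos: [0.3363, -0.4451, 0.1877]
orientation: [-3.14, 0.0, 0.001]
force: [-0.5, -0.4, 0.8]
opening: 0.0931
```

```bash
python3 plan.py .485 -.259 .10 0
```

```text
t 0.80 pos [ 0.3363 -0.4451  0.1877] yaw -0.00 tilt 0.11 F [-0.5 -0.4  0.8] open 0.0931
shift [ 1.488 -1.859  0.879] turn [-0.0006  0.0002 -0.    ]
```

{"op": "move_arm", "data": {"series": [[0.75, -0.93, 0.4, 0, 0, 0, 1], [0.75, -0.93, 0.4, 0, 0, 0, 1], [0.75, -0.93, 0.4, 0, 0, 0, 1]]}}

```text
t: 1.1
tool_pos: [0.4108, -0.3528, 0.1478]
orientation: [-3.141, -0.008, 0.0]
force: [-0.5, -0.0, 0.3]
opening: 0.0932
```

{"op": "move_arm", "data": {"series": [[0.74, -0.93, 0.4, 0, 0, 0, 1], [0.74, -0.93, 0.4, 0, 0, 0, 1], [0.74, -0.93, 0.4, 0, 0, 0, 1], [0.74, -0.93, 0.4, 0, 0, 0, 1]]}}

```text
t: 1.5
tool_pos: [0.4846, -0.2593, 0.1074]
orientation: [-3.14, -0.011, 0.002]
force: [-0.1, -1.1, 0.2]
opening: 0.0932
```

```bash
python3 plan.py .485 -.259 .015 0
python3 - <<'E'
from h import *
c=Cam("top");c.crop("t2",300,150,140,140,4)
c=Cam("side");c.crop("s2",190,230,140,140,4)
a=[cv2.resize(cv2.imread('pics/'+f),(400,400)) for f in('t2.png','s2.png')]
cv2.imwrite('pics/m2.png',np.hstack(a))
E
```

```text
t 1.50 pos [ 0.4846 -0.2593  0.1074] yaw 0.41 tilt 0.11 F [-0.1 -1.1  0.2] open 0.0932
shift [ 0.005 -0.002  0.924] turn [-0.0005  0.0004  0.0023]
```

View pics/m2.png

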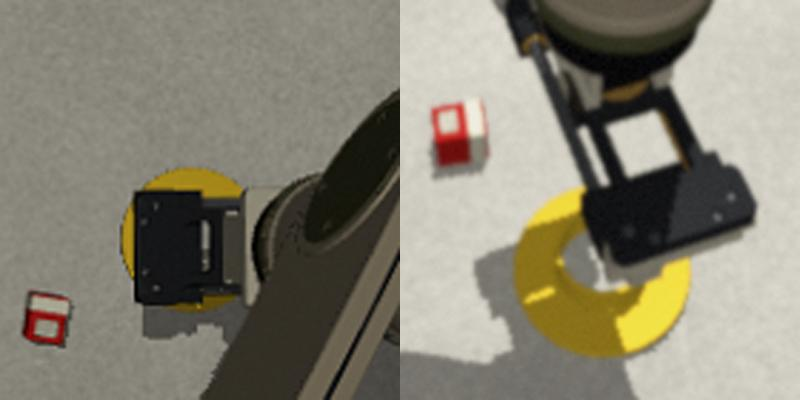

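{"op": "move_arm", "data": {"series": [[0, 0, 0.3, 0, 0, 0, 1], [0, 0, 0.6, 0, 0, 0, 1], [0, 0, 0.8, 0, 0, 0, 1], [0, 0, 0.91, 0, 0, 0, 1], [0, 0, 0.91, 0, 0, 0, 1]]}}

```text
t: 2.1
tool_pos: [0.4825, -0.2622, 0.0167]
orientation: [-3.141, -0.0, 0.003]
force: [0.2, 0.9, 0.1]
opening: 0.093
```

```bash
python3 plan.py .485 -.259 .015 0
python3 - <<'E'
from h import *
c=Cam("top");c.crop("t2",300,150,140,140,4)
c=Cam("side");c.crop("s2",190,250,120,120,4)
a=[cv2.resize(cv2.imread('pics/'+f),(400,400)) for f in('t2.png','s2.png')]
cv2.imwrite('pics/m2.png',np.hstack(a))
E
```

```text
t 2.10 pos [ 0.4825 -0.2622  0.0167] yaw 0.01 tilt 0.12 F [0.2 0.9 0.1] open 0.0930
shift [ 0.025 -0.032  0.017] turn [-0.0003  0.0006  0.    ]
```

View pics/m2.png

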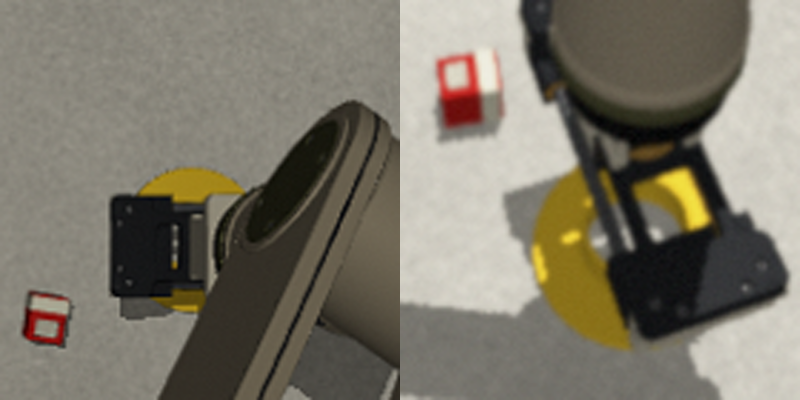

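{"op": "move_arm", "data": {"series": [[0.025, -0.03, 0.01, 0, 0, 0, 1], [0.025, -0.03, 0.01, 0, 0, 0, 1], [0.025, -0.03, 0.01, 0, 0, 0, 1]]}}

```text
t: 2.5
tool_pos: [0.4871, -0.2585, 0.0175]
orientation: [3.141, 0.002, 0.002]
force: [-0.0, 0.3, -0.0]
opening: 0.0929
```

{"op": "move_arm", "data": {"series": [[0, 0, 0, 0, 0, 0, -1], [0, 0, 0, 0, 0, 0, -1], [0, 0, 0, 0, 0, 0, -1], [0, 0, 0, 0, 0, 0, -1], [0, 0, 0, 0, 0, 0, -1], [0, 0, 0, 0, 0, 0, -1]], "squeeze": 25}}

```text
t: 3.1
tool_pos: [0.4863, -0.2584, 0.0166]
orientation: [3.142, 0.002, -0.0]
force: [-0.3, -0.2, 0.0]
opening: 0.0611
```

```bash
python3 plan.py .485 -.259 .015 0
```

```text
t 3.10 pos [ 0.4863 -0.2584  0.0166] yaw 0.06 tilt 0.00 F [-0.3 -0.2  0. ] open 0.0611
shift [-0.013  0.006  0.016] turn [0.     0.     0.0003]
```

{"op": "move_arm", "data": {"series": [[0, 0, -0.3, 0, 0, 0, -1], [0, 0, -0.6, 0, 0, 0, -1], [0.1, -0.2, -0.9, 0, 0, 0, -1], [0.2, -0.5, -0.9, 0, 0, 0, -1], [0.3, -0.9, -0.9, 0, 0, 0, -1]]}}

```text
t: 3.6
tool_pos: [0.5175, -0.1689, 0.1083]
orientation: [3.14, -0.002, 0.005]
force: [-0.2, 0.2, -1.0]
opening: 0.0609
```

{"op": "move_arm", "data": {"series": [[0.15, -0.4, 0, 0, 0, 0, -1], [0.3, -0.9, 0, 0, 0, 0, -1], [0.3, -0.9, 0, 0, 0, 0, -1]]}}

```text
t: 3.9
tool_pos: [0.547, -0.073, 0.1065]
orientation: [-3.139, -0.009, -0.0]
force: [-0.2, -0.5, -1.2]
opening: 0.0613
```

```bash
python3 plan.py .548 -.0169 .107 0
```

```text
t 3.90 pos [ 0.547  -0.073   0.1065] yaw 0.33 tilt 0.12 F [-0.2 -0.5 -1.2] open 0.0613
shift [ 0.013 -0.561 -0.004] turn [-0.0007 -0.0001  0.0018]
```

{"op": "move_arm", "data": {"series": [[0.01, -0.3, 0, 0, 0, 0, -1], [0.01, -0.55, 0, 0, 0, 0, -1], [0.01, -0.55, 0, 0, 0, 0, -1], [0.01, -0.55, 0, 0, 0, 0, -1], [0.01, -0.55, 0, 0, 0, 0, -1]]}}

```text
t: 4.4
tool_pos: [0.547, -0.0242, 0.1065]
orientation: [3.141, 0.001, -0.0]
force: [0.6, -0.9, -1.0]
opening: 0.0608
```

```bash
python3 plan.py .548 -.0169 .107 0; for i in 1 2 3 4; do python3 - <<'E'
from h import *
print(np.round(read_state()["tool_pos"],4))
c=Cam("top");c.crop("t3",190,130,150,150,4)
c=Cam("side");c.crop("s3",190,130,140,140,4)
a=[cv2.resize(cv2.imread('pics/'+f),(400,400)) for f in('t3.png','s3.png')]
cv2.imwrite('pics/m3.png',np.hstack(a))
E
done
```

```text
t 4.40 pos [ 0.547  -0.0242  0.1065] yaw 0.03 tilt 0.03 F [ 0.6 -0.9 -1. ] open 0.0608
shift [ 0.01  -0.073 -0.005] turn [0.0001 0.0001 0.0001]
[ 0.547  -0.0242  0.1065]
[ 0.5471 -0.0244  0.1066]
[ 0.5471 -0.0241  0.1066]
[ 0.5471 -0.0239  0.1066]
```

View pics/m3.png

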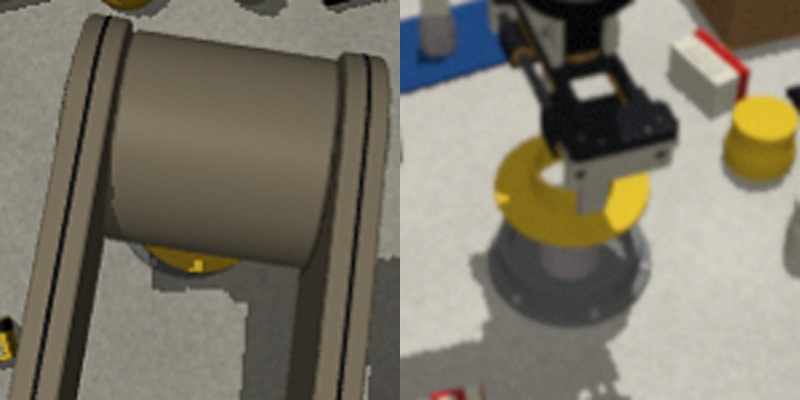

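{"op": "move_arm", "data": {"series": [[0.01, -0.07, 0, 0, 0, 0, -1], [0.01, -0.07, 0, 0, 0, 0, -1], [0.01, -0.07, 0, 0, 0, 0, -1], [0.01, -0.07, 0, 0, 0, 0, -1]]}}

```text
t: 5.2
tool_pos: [0.5481, -0.0161, 0.1066]
orientation: [3.142, 0.002, 0.0]
force: [-0.3, -0.1, -1.8]
opening: 0.0608
```

```bash
python3 plan.py .548 -.0169 .107 0
cat > b.py <<'E'
from h import *
import sys
s=read_state();p=s["tool_pos"];zb=p[2]-.0166
c=Cam("side");G=(0,255,0)
hx,hy=.5486,-.0168
dx,dy=map(float,sys.argv[1:3])
x,y=p[0]+dx,p[1]+dy
c.crop("s4",200,160,100,95,7,[(x,y,zb+.011,.058,G),(x,y,zb+.005,.058,G),(x,y,zb+.035,.031,G),(hx,hy,.034,.057,(0,0,255)),(hx,hy,0.,.066,(0,0,255))])
E
python3 b.py 0 0
```

```text
t 5.20 pos [ 0.5481 -0.0161  0.1066] yaw 0.08 tilt 0.00 F [-0.3 -0.1 -1.8] open 0.0608
shift [-0.001  0.008 -0.004] turn [ 0.     -0.      0.0004]
```

View pics/s4.png

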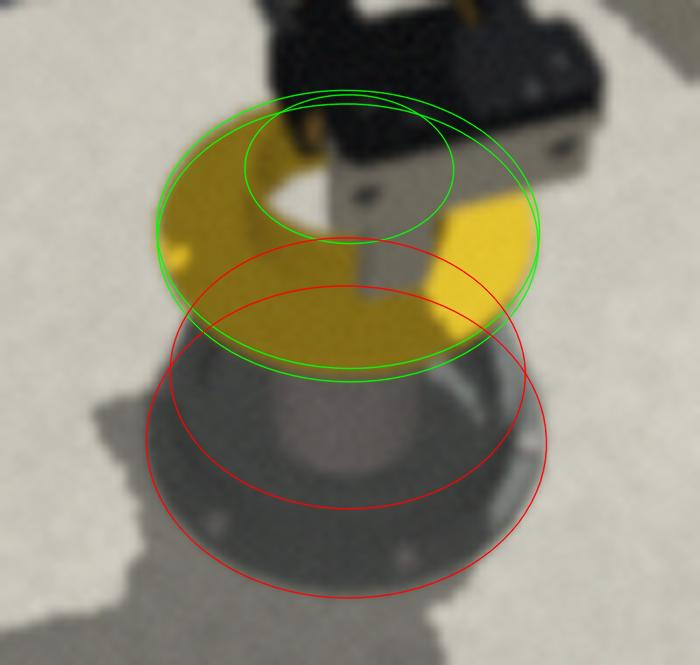

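{"op": "move_arm", "data": {"series": [[0.003, 0.007, 0.1, 0, 0, 0, -1], [0.003, 0.007, 0.25, 0, 0, 0, -1], [0.003, 0.007, 0.4, 0, 0, 0, -1], [0.003, 0.007, 0.5, 0, 0, 0, -1], [0.003, 0.007, 0.5, 0, 0, 0, -1]]}}

```text
t: 5.75
tool_pos: [0.5462, -0.0168, 0.0536]
orientation: [-3.141, -0.001, 0.008]
force: [-0.4, 0.1, -1.4]
opening: 0.0611
```

```bash
python3 plan.py .5485 -.0168 .0456 0
```

```text
t 5.75 pos [ 0.5462 -0.0168  0.0536] yaw 0.05 tilt 0.28 F [-0.4  0.1 -1.4] open 0.0611
shift [0.023 0.    0.08 ] turn [-0.0002  0.0016  0.0003]
```

{"op": "move_arm", "data": {"series": [[0, 0, 0.03, 0, 0, 0, -1], [0, 0, 0.06, 0, 0, 0, -1], [0, 0, 0.08, 0, 0, 0, -1], [0, 0, 0.08, 0, 0, 0, -1], [0, 0, 0.08, 0, 0, 0, -1]]}}

```text
t: 6.25
tool_pos: [0.5486, -0.017, 0.0489]
orientation: [3.142, 0.001, 0.001]
force: [0.7, -1.2, -1.2]
opening: 0.061
```

```bash
python3 plan.py .5485 -.0168 .0456 0;python3 b.py 0 0
```

```text
t 6.25 pos [ 0.5486 -0.017   0.0489] yaw 0.05 tilt 0.02 F [ 0.7 -1.2 -1.2] open 0.0610
shift [-0.001 -0.002  0.033] turn [ 0.     -0.0001  0.0003]
```

View pics/s4.png

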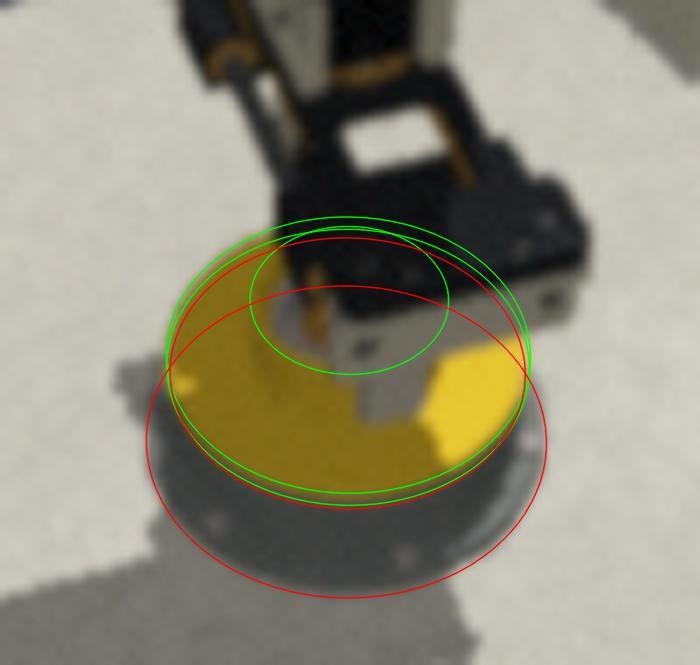

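{"op": "move_arm", "data": {"series": [[0, 0, 0.02, 0, 0, 0, -1], [0, 0, 0.035, 0, 0, 0, -1], [0, 0, 0.04, 0, 0, 0, -1], [0, 0, 0.04, 0, 0, 0, -1]]}}

```text
t: 6.7
tool_pos: [0.5486, -0.017, 0.0455]
orientation: [3.142, 0.002, 0.0]
force: [-4.4, 1.8, 7.0]
opening: 0.061
```

{"op": "move_arm", "data": {"series": [[0, 0, -0.005, 0, 0, 0, 1], [0, 0, -0.005, 0, 0, 0, 1], [0, 0, -0.005, 0, 0, 0, 1], [0, 0, -0.005, 0, 0, 0, 1], [0, 0, -0.005, 0, 0, 0, 1]]}}

```text
t: 7.2
tool_pos: [0.5484, -0.017, 0.045]
orientation: [-3.142, -0.002, 0.0]
force: [0.2, 0.7, 0.0]
opening: 0.092
```

```bash
python3 plan.py .5485 -.0168 .0456 0;python3 b.py 0 0
```

```text
t 7.20 pos [ 0.5484 -0.017   0.045 ] yaw 0.06 tilt 0.01 F [0.2 0.7 0. ] open 0.0920
shift [ 0.001 -0.002 -0.006] turn [-0.      0.0001  0.0003]
```

View pics/s4.png

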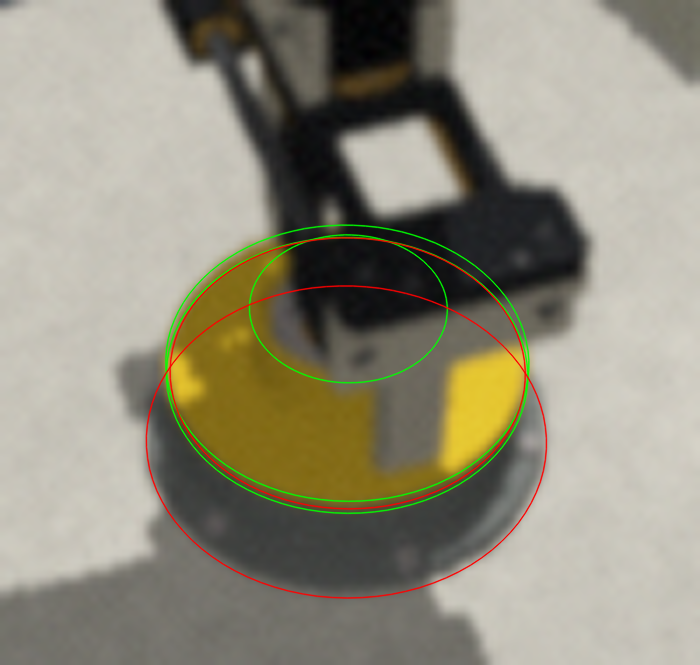

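{"op": "move_arm", "data": {"series": [[0, 0, -0.3, 0, 0, 0, 1], [0, 0, -0.6, 0, 0, 0, 1], [0, -0.2, -1, 0, 0, 0, 1], [0, -0.6, -1, 0, 0, 0, 1], [0, -1, -1, 0, 0, 0, 1]]}}

```text
t: 7.75
tool_pos: [0.5498, 0.0837, 0.1474]
orientation: [-3.141, 0.002, -0.006]
force: [0.2, 1.0, -1.0]
opening: 0.0929
```

{"op": "move_arm", "data": {"series": [[-0.1, -0.5, -0.1, 0, 0, 0, 1], [-0.2, -0.9, -0.1, 0, 0, 0, 1], [-0.2, -0.9, -0.1, 0, 0, 0, 1]]}}

```text
t: 8.05
tool_pos: [0.527, 0.1778, 0.1556]
orientation: [-3.14, -0.009, -0.0]
force: [0.1, -1.5, -0.2]
opening: 0.0932
```

```bash
cat > d.py <<'E'
from h import *
G=(0,255,0);Rr=(0,0,255)
x,y=.5460,-.0175
c=Cam("top");c.crop("t5",222,165,80,80,5,[(x,y,.040,.058,G),(x,y,.064,.031,G),(x,y,.064,.0275,G),(x,y,.062,.024,Rr),(x,y,.0,.066,Rr)])
x,y=.5486,-.0168
c=Cam("side");c.crop("s5",210,175,80,80,5,[(x,y,.040,.058,G),(x,y,.064,.031,G),(x,y,.064,.0275,G),(x,y,.062,.024,Rr),(x,y,.0,.066,Rr)])
a=[cv2.imread('pics/'+f) for f in('t5.png','s5.png')]
cv2.imwrite('pics/m5.png',np.hstack(a))
cv2.imwrite("pics/tf.png",Cam("top").img)
E
python3 d.py; python3 plan.py .51 .27 .15 0
```

```text
t 8.20 pos [0.5282 0.1727 0.155 ] yaw 0.11 tilt 0.03 F [ 0.2 -0.9  0.3] open 0.0930
shift [-0.18  -0.973  0.049] turn [0.0002 0.     0.0006]
```

View pics/m5.png

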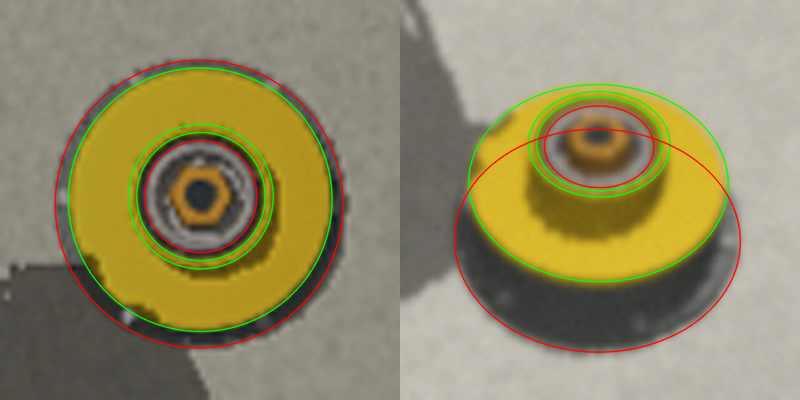

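View pics/tf.png

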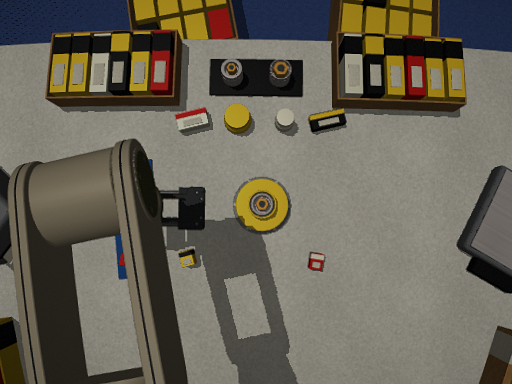

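Run:
```python
import cv2,numpy as np
t=cv2.imread("pics/top0.png");s=cv2.imread("pics/side0.png")
a=cv2.resize(t[205:230,113:148],None,fx=16,fy=16,interpolation=cv2.INTER_CUBIC)
b=cv2.resize(s[115:155,190:216],None,fx=16,fy=16,interpolation=cv2.INTER_CUBIC)
cv2.imwrite("pics/wt.png",cv2.convertScaleAbs(a,alpha=1.3));cv2.imwrite("pics/ws.png",b)
print(b.shape)
```

```text
(640, 416, 3)
```

View pics/wt.png

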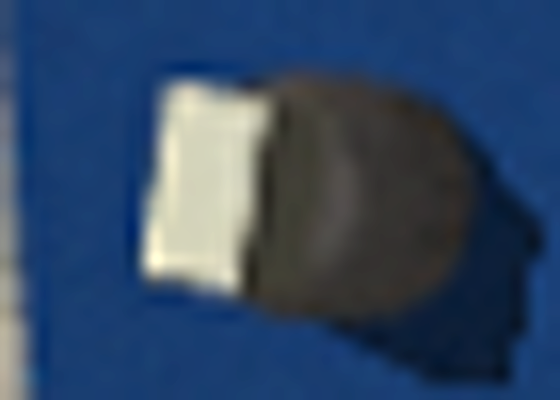

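View pics/ws.png

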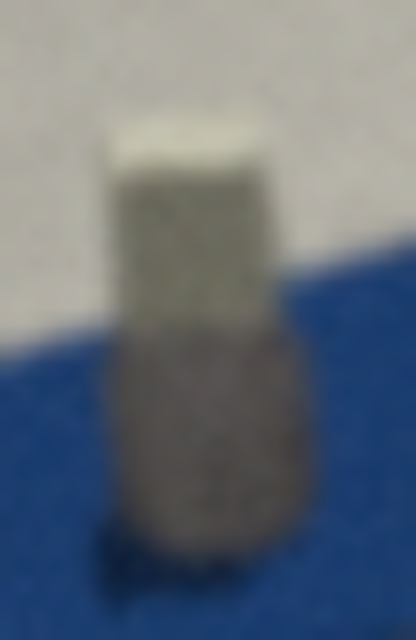

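```bash
cat > e.py <<'E'
from h import *
def box(x,y,yaw,z0,z1,lx=.026,ly=.014):
    a=np.radians(yaw);R=np.array([[np.cos(a),-np.sin(a)],[np.sin(a),np.cos(a)]])
    q=np.array([[1,1],[1,-1],[-1,-1],[-1,1]])*[lx/2,ly/2]@R.T+[x,y]
    return np.r_[np.c_[q,[z1]*4],np.c_[q,[z0]*4]]
t=Cam("top");s=Cam("side")
def U(p,u,v,k):return (np.array(p,float)+.5)/k-.5+[u,v]
w=t.ray(U([(163,78),(270,97),(243,297),(143,275)],113,205,16),.08)
print(w,w.mean(0));d=(w[0]+w[1]-w[2]-w[3])/2;e=(w[0]+w[3]-w[1]-w[2])/2
print("len",np.linalg.norm(d[:2]),np.linalg.norm(e[:2]),np.degrees(np.arctan2(d[1],d[0])),np.degrees(np.arctan2(-e[0],e[1])))
yaw=np.degrees(np.arctan2(d[1],d[0]))
def draw(c,img,u,v,w_,h_,k,x,y,yaw,name,rad=.0175):
    im=cv2.resize(img[v:v+h_,u:u+w_],None,fx=k,fy=k,interpolation=cv2.INTER_CUBIC)
    for P in (box(x,y,yaw,.046,.08)[:4],box(x,y,yaw,.046,.08)[4:],ring(x,y,.032,rad),ring(x,y,.006,rad)):
        p=(c.proj(P)-[u,v]+.5)*k-.5
        cv2.polylines(im,[np.round(p).astype(int)],True,(0,255,0),1)
    cv2.imwrite(f"pics/{name}.png",im)
if __name__=="__main__":
    I0=cv2.imread("pics/side0.png");T0=cv2.imread("pics/top0.png")
    x,y=w.mean(0)[:2]
    draw(t,T0,113,205,35,25,12,x,y,yaw,"w1");draw(s,I0,188,110,32,45,10,x+.0022,y+.001,yaw,"w2")
    a,b=cv2.imread("pics/w1.png"),cv2.imread("pics/w2.png");o=np.zeros((450,740,3),np.uint8);o[:a.shape[0],:420]=a;o[:,420:740]=b;cv2.imwrite("pics/w3.png",o)
E
python3 e.py
```

```text
[[0.52839638 0.27850947 0.08      ]
 [0.52614819 0.26377234 0.08      ]
 [0.49952497 0.26655273 0.08      ]
 [0.50214513 0.28032587 0.08      ]] [0.51405367 0.2722901  0.08      ]
len 0.026536954530918012 0.01446146860625998 -4.968675476772126 -9.690254894468444
```

View pics/w3.png

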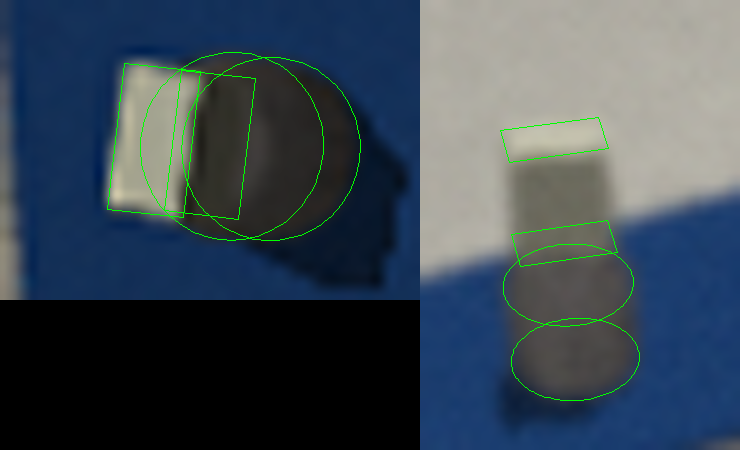

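{"op": "move_arm", "data": {"series": [[-0.06, -0.5, 0, 0, 0, 0.028, 1], [-0.12, -1, 0, 0, 0, 0.028, 1], [-0.12, -1, 0.3, 0, 0, 0.028, 1], [-0.12, -1, 0.3, 0, 0, 0.028, 1], [-0.12, -1, 0.3, 0, 0, 0.028, 1]]}}

```text
t: 8.8
tool_pos: [0.5158, 0.2712, 0.1243]
orientation: [3.137, -0.139, -0.004]
force: [-0.0, -0.2, 0.6]
opening: 0.0928
```

```bash
python3 plan.py .516 .273 .05 -5
python3 - <<'E'
from h import *
c=Cam("side");c.crop("s6",140,80,110,90,7)
E
python3 plan.py .516 .273 .05 -5
```

```text
t 8.80 pos [0.5158 0.2712 0.1243] yaw -5.07 tilt 0.17 F [-0.  -0.2  0.6] open 0.0928
shift [ 0.002 -0.019  0.743] turn [ 0.0006  0.0007 -0.0004]
t 8.85 pos [0.5166 0.2714 0.1255] yaw -5.10 tilt 0.04 F [-0.3 -0.4  0.4] open 0.0933
shift [-0.007 -0.016  0.755] turn [ 0.0002  0.0001 -0.0005]
```

View pics/s6.png

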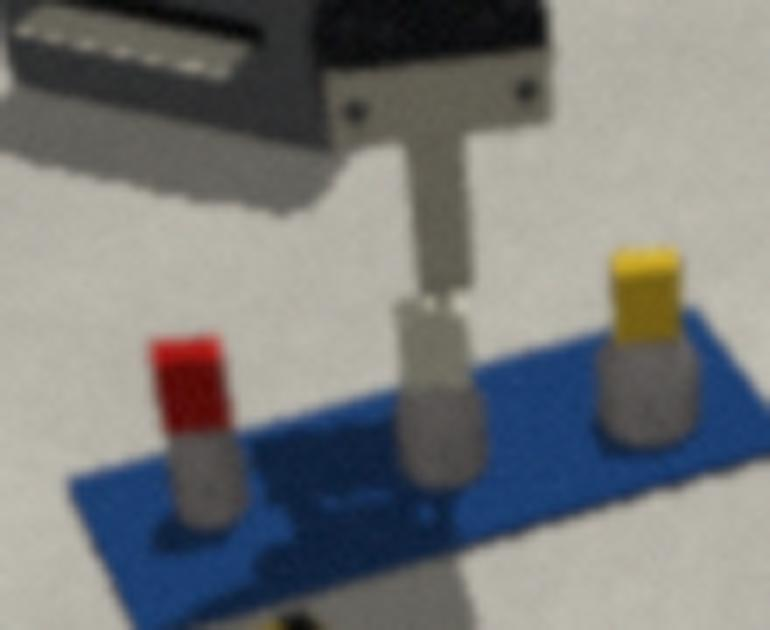

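{"op": "move_arm", "data": {"series": [[-0.005, -0.017, 0.25, 0, 0, 0, 1], [-0.005, -0.017, 0.5, 0, 0, 0, 1], [-0.005, -0.017, 0.7, 0, 0, 0, 1], [-0.005, -0.017, 0.76, 0, 0, 0, 1], [-0.005, -0.017, 0.76, 0, 0, 0, 1], [-0.005, -0.017, 0.76, 0, 0, 0, 1]]}}

```text
t: 9.45
tool_pos: [0.5171, 0.2746, 0.0509]
orientation: [-3.138, 0.138, -0.003]
force: [-0.0, 0.3, -0.2]
opening: 0.0927
```

```bash
python3 plan.py .516 .273 .05 -5
python3 - <<'E'
from h import *
c=Cam("side");c.crop("s6",140,80,110,90,7)
E
python3 plan.py .516 .273 .05 -5
```

```text
t 9.45 pos [0.5171 0.2746 0.0509] yaw -5.04 tilt 0.13 F [-0.   0.3 -0.2] open 0.0927
shift [-0.01   0.017  0.009] turn [-0.0003 -0.0006 -0.0002]
t 9.50 pos [0.5172 0.2748 0.0511] yaw -5.02 tilt 0.16 F [-0.3  0.   0.2] open 0.0930
shift [-0.011  0.019  0.011] turn [-0.0004 -0.0008 -0.0001]
```

View pics/s6.png

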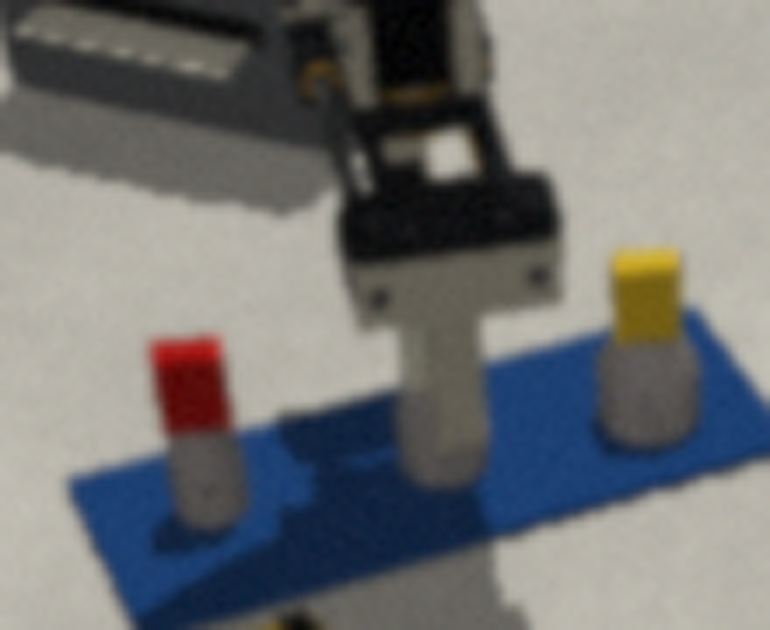

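Gripper straddles the white block. Close with a small y correction, firm grip.

{"op": "move_arm", "data": {"series": [[-0.01, 0.015, 0, 0, 0, 0, 1], [-0.01, 0.015, 0, 0, 0, 0, -1], [-0.01, 0.015, 0, 0, 0, 0, -1], [-0.01, 0.015, 0, 0, 0, 0, -1], [-0.01, 0.015, 0, 0, 0, 0, -1], [-0.01, 0.015, 0, 0, 0, 0, -1], [-0.01, 0.015, 0, 0, 0, 0, -1], [-0.01, 0.015, 0, 0, 0, 0, -1]], "squeeze": 40}}

```text
t: 10.3
tool_pos: [0.5146, 0.2733, 0.0491]
orientation: [3.139, -0.137, -0.0]
force: [0.6, -0.1, -0.4]
opening: 0.0414
```

{"op": "move_arm", "data": {"series": [[0, 0, 0, 0, 0, 0, -1], [0, 0, 0, 0, 0, 0, -1], [0, 0, 0, 0, 0, 0, -1]]}}

```text
t: 10.6
tool_pos: [0.5147, 0.2733, 0.0491]
orientation: [-3.139, 0.137, 0.0]
force: [-0.0, 0.1, 0.9]
opening: 0.0174
```

```bash
python3 plan.py .516 .273 .05 -5
```

```text
t 10.60 pos [0.5147 0.2733 0.0491] yaw -4.98 tilt 0.00 F [-0.   0.1  0.9] open 0.0174
shift [ 0.014  0.002 -0.009] turn [-0.      0.      0.0001]
```

{"op": "move_arm", "data": {"series": [[0, 0, 0, 0, 0, 0, -1], [0, 0, 0, 0, 0, 0, -1], [0, 0, 0, 0, 0, 0, -1]]}}

```text
t: 10.9
tool_pos: [0.5147, 0.2733, 0.0491]
orientation: [-3.139, 0.137, -0.0]
force: [0.5, -0.2, -0.5]
opening: 0.0138
```

```bash
python3 plan.py .516 .273 .05 -5
```

```text
t 10.90 pos [0.5147 0.2733 0.0491] yaw -4.98 tilt 0.00 F [ 0.5 -0.2 -0.5] open 0.0138
shift [ 0.014  0.002 -0.009] turn [-0.     -0.      0.0001]
```

{"op": "move_arm", "data": {"series": [[0, 0, -0.3, 0, 0, 0, -1], [0, 0, -0.6, 0, 0, 0, -1], [0, 0.2, -0.9, 0, 0, 0, -1], [0, 0.6, -0.95, 0, 0, -0.028, -1], [0, 1, -0.95, 0, 0, -0.028, -1], [0, 1, -0.95, 0, 0, -0.028, -1]]}}

```text
t: 11.5
tool_pos: [0.5058, 0.1699, 0.1443]
orientation: [3.14, -0.003, 0.0]
force: [0.5, 0.8, -2.2]
opening: 0.0136
```

```bash
python3 plan.py .5467 -.017 .14 0
```

```text
t 11.50 pos [0.5058 0.1699 0.1443] yaw -0.11 tilt 0.10 F [ 0.5  0.8 -2.2] open 0.0136
shift [0.412 1.868 0.046] turn [ 0.0005 -0.     -0.0006]
```

{"op": "move_arm", "data": {"series": [[0.2, 0.4, 0, 0, 0, 0, -1], [0.4, 0.9, 0, 0, 0, 0, -1], [0.4, 0.9, 0, 0, 0, 0, -1]]}}

```text
t: 11.8
tool_pos: [0.5475, 0.0794, 0.1441]
orientation: [3.14, -0.005, 0.001]
force: [-0.2, 0.4, -1.3]
opening: 0.0136
```

{"op": "move_arm", "data": {"series": [[0, 0.4, 0.03, 0, 0, 0, -1], [0.01, 0.8, 0.05, 0, 0, 0, -1], [0.01, 0.95, 0.05, 0, 0, 0, -1], [0.01, 0.95, 0.05, 0, 0, 0, -1], [0.01, 0.95, 0.05, 0, 0, 0, -1]]}}

```text
t: 12.3
tool_pos: [0.5471, -0.0104, 0.139]
orientation: [-3.141, -0.001, 0.001]
force: [0.2, 1.0, -1.7]
opening: 0.0138
```

```bash
python3 plan.py .5467 -.017 .14 0;python3 - <<'E'
from h import *
c=Cam("side");c.crop("s7",205,135,85,85,7)
c=Cam("top");c.crop("t7",205,145,100,100,5)
E
python3 plan.py .5467 -.017 .14 0
```

```text
t 12.30 pos [ 0.5471 -0.0104  0.139 ] yaw 0.02 tilt 0.05 F [ 0.2  1.  -1.7] open 0.0138
shift [-0.004  0.066 -0.01 ] turn [-0.0003  0.0001  0.0001]
t 12.40 pos [ 0.5472 -0.0098  0.1391] yaw 0.12 tilt 0.04 F [ 0.1 -0.2 -1.6] open 0.0138
shift [-0.005  0.072 -0.009] turn [-0.0002  0.      0.0007]
```

View pics/s7.png

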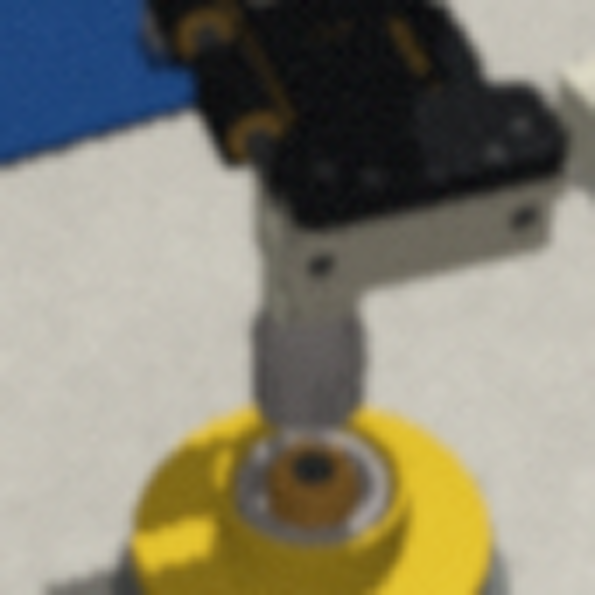

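View pics/t7.png

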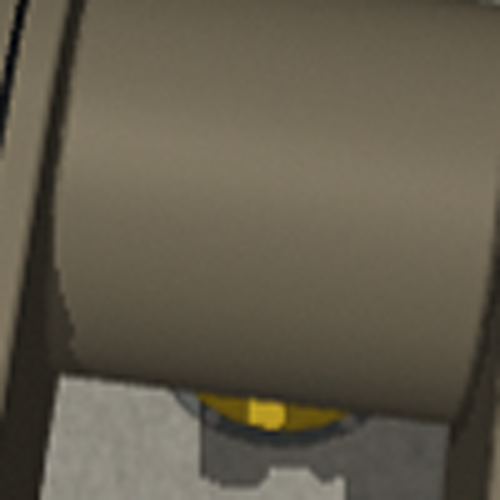

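{"op": "move_arm", "data": {"series": [[0, 0.07, 0.1, 0, 0, 0, -1], [0, 0.07, 0.2, 0, 0, 0, -1], [0, 0.07, 0.2, 0, 0, 0, -1], [0, 0.07, 0.2, 0, 0, 0, -1]]}}

```text
t: 12.8
tool_pos: [0.5465, -0.018, 0.1182]
orientation: [-3.141, -0.002, 0.003]
force: [-0.8, -0.7, -2.0]
opening: 0.0138
```

```bash
cat > f.py <<'E'
from h import *
import sys
dx,dy=map(float,sys.argv[1:3])
p=read_state()["tool_pos"];zb=p[2]-.0431
c=Cam("side");G=(0,255,0);x,y=p[0]+dx,p[1]+dy;hx,hy=.5486,-.0168
c.crop("s8",215,150,65,65,9,[(x,y,zb,.0175,G),(x,y,zb+.026,.0175,G),(hx,hy,.062,.024,(0,0,255)),(hx,hy,.068,.0147,(255,0,0)),(hx,hy,.04,.058,(0,0,255))])
E
python3 f.py .0016 0;python3 plan.py .5467 -.017 .14 0
```

```text
t 12.85 pos [ 0.5469 -0.0181  0.1188] yaw 0.06 tilt 0.04 F [-0.1  0.  -0.9] open 0.0138
shift [-0.003 -0.011 -0.212] turn [-0.0001  0.0002  0.0003]
```

View pics/s8.png

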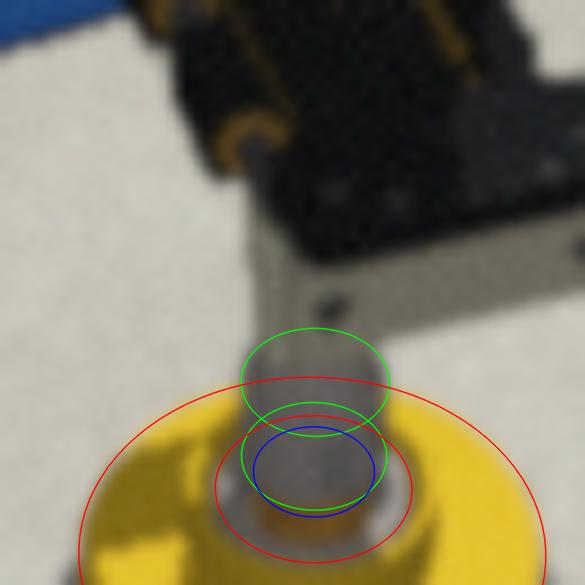

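{"op": "move_arm", "data": {"series": [[0, -0.011, 0, 0, 0, 0, -1], [0, -0.011, 0.03, 0, 0, 0, -1], [0, -0.011, 0.06, 0, 0, 0, -1], [0, -0.011, 0.08, 0, 0, 0, -1], [0, -0.011, 0.08, 0, 0, 0, -1], [0, -0.011, 0.08, 0, 0, 0, -1]]}}

```text
t: 13.45
tool_pos: [0.5471, -0.0172, 0.111]
orientation: [-3.142, -0.002, 0.0]
force: [-0.3, -0.3, -1.6]
opening: 0.0137
```

```bash
python3 f.py .0012 0;python3 plan.py .5469 -.017 .1 0
```

```text
t 13.50 pos [ 0.5472 -0.0172  0.1112] yaw 0.06 tilt 0.00 F [-0.8  0.3 -2. ] open 0.0134
shift [-0.003 -0.002  0.112] turn [ 0.     -0.      0.0003]
```

View pics/s8.png

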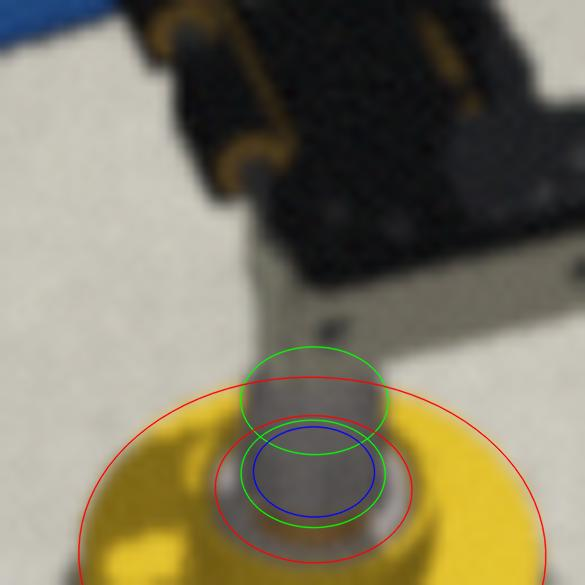

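{"op": "move_arm", "data": {"series": [[0, 0, 0.02, 0, 0, 0, -1], [0, 0, 0.035, 0, 0, 0, -1], [0, 0, 0.035, 0, 0, 0, -1], [0, 0, 0.035, 0, 0, 0, -1]]}}

```text
t: 13.9
tool_pos: [0.5471, -0.0172, 0.1076]
orientation: [-3.142, -0.002, 0.0]
force: [0.2, 0.5, -1.4]
opening: 0.0137
```

```bash
python3 -c "
from plant import *
s=read_state();print(s['tool_pos'],s['force'],s['wrist_torque'])"
```

```text
[ 0.5471152  -0.01717777  0.10756308] [ 0.23183961  0.48180975 -1.4426179 ] [ 0.0347293  -0.01743049 -0.01728957]
```

{"op": "move_arm", "data": {"series": [[0, 0, 0.02, 0, 0, 0, -1], [0, 0, 0.04, 0, 0, 0, -1], [0, 0, 0.05, 0, 0, 0, -1], [0, 0, 0.05, 0, 0, 0, -1], [0, 0, 0.05, 0, 0, 0, -1]]}}

```text
t: 14.4
tool_pos: [0.5471, -0.0171, 0.1026]
orientation: [-3.142, -0.002, 0.0]
force: [0.1, -0.7, -1.9]
opening: 0.0137
```

```bash
python3 f.py .0012 0; python3 -c "
from plant import *
s=read_state();print(s['tool_pos'],s['force'],s['wrist_torque'])"
```

```text
[ 0.54718653 -0.01715225  0.10266966] [ 0.16088478  0.81239026 -1.62950389] [ 0.03406899  0.03592172 -0.04512348]
```

View pics/s8.png

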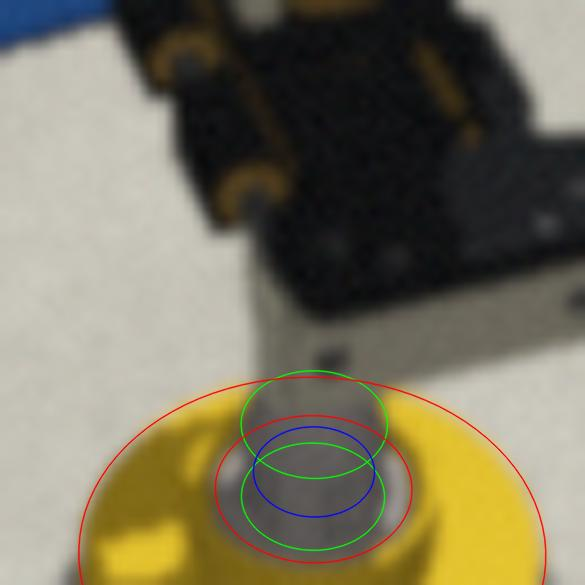

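{"op": "move_arm", "data": {"series": [[0, 0, 0.03, 0, 0, 0, -1], [0, 0, 0.06, 0, 0, 0, -1], [0, 0, 0.09, 0, 0, 0, -1], [0, 0, 0.11, 0, 0, 0, -1], [0, 0, 0.125, 0, 0, 0, -1], [0, 0, 0.125, 0, 0, 0, -1]]}}

```text
t: 15.05
tool_pos: [0.5469, -0.0171, 0.0898]
orientation: [-3.142, -0.002, 0.001]
force: [-0.7, -0.0, -1.2]
opening: 0.0139
```

```bash
python3 -c "
from plant import *
s=read_state();print(s['tool_pos'],s['force'],s['wrist_torque'])"
```

```text
[ 0.5469285  -0.01714493  0.08976458] [-0.69168864 -0.01853338 -1.18325676] [0.02230695 0.02818547 0.05846016]
```

{"op": "move_arm", "data": {"series": [[0, 0, 0.01, 0, 0, 0, -1], [0, 0, 0.015, 0, 0, 0, -1], [0, 0, 0.015, 0, 0, 0, -1], [0, 0, 0.015, 0, 0, 0, -1]]}}

```text
t: 15.45
tool_pos: [0.5474, -0.0172, 0.0891]
orientation: [3.141, 0.002, 0.001]
force: [-0.9, -0.3, 3.5]
opening: 0.0137
```

```bash
python3 f.py .0012 0; python3 -c "
from plant import *
s=read_state();print(s['tool_pos'],s['force'],s['wrist_torque'],s['opening'])
from h import *
c=Cam('side');cv2.imwrite('pics/sfin.png',c.img);c=Cam('top');cv2.imwrite('pics/tfin.png',c.img)"
```

```text
[ 0.54740531 -0.01718597  0.08909529] [-1.58666954  0.35179747  3.5131534 ] [0.10083728 0.46052461 0.02211507] 0.013538166044454947
```

View pics/s8.png

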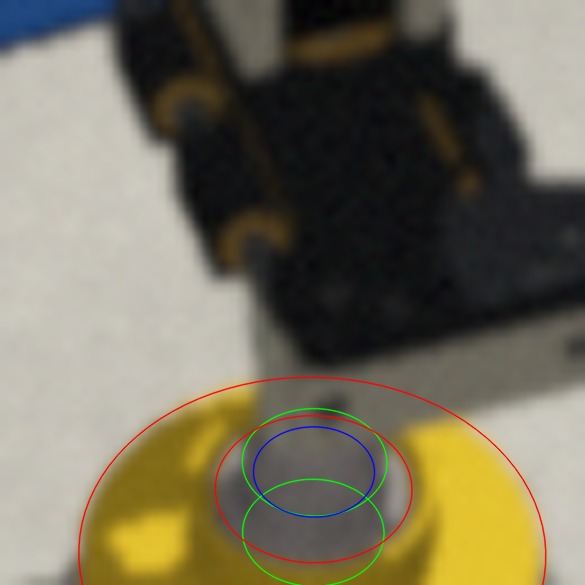

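View pics/sfin.png

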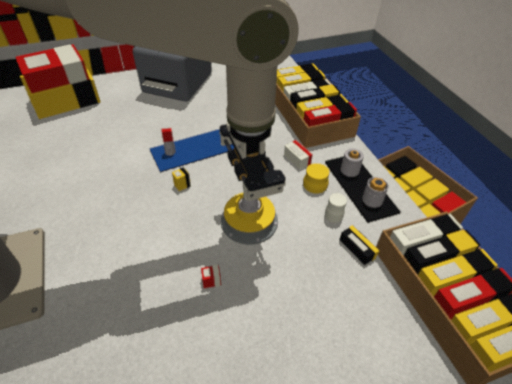

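{"op": "move_arm", "data": {"series": [[0, 0, 0.003, 0, 0, 0, -1], [0, 0, 0.003, 0, 0, 0, -1], [0, 0, 0.003, 0, 0, 0, -1], [0, 0, 0.003, 0, 0, 0, -1]]}}

```text
t: 16.0
tool_pos: [0.5474, -0.0172, 0.0891]
orientation: [3.142, 0.002, 0.001]
force: [-3.9, 1.0, 7.1]
opening: 0.0135
```

View pics/tfin.png

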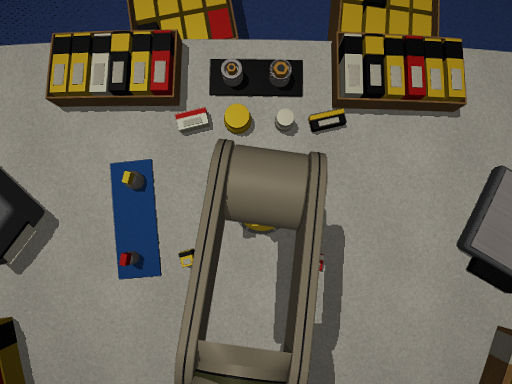

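Yellow (132,180) and red (130,259) sockets still stand on the tray; the bystanders are where they were. The socket bottoms out at the expected height with 7 N upward force. Handing in.

```bash
python3 -c "
from plant import *
print(close_job())"
```

```text
the job is handed in; nothing more can be done
None
```

The yellow cover is seated on the housing and released, and the medium (white) socket is fully home over the nut, still held at 40 N. I handed the job in at about 16 s; no verdict was reported.

- **Cover:** Pressing it down met contact at a tool height of 45.5 mm, against the 45.6 mm expected. After release, both cameras showed it level and centred on the rim.
- **Which socket fits:** I picked the medium socket from the pictures, where the nut measured about 25 to 26 mm across flats. It went down over the nut on the first try, so the other two sockets were never tried.
- **Socket home:** It met no resistance until the floor. It stopped with the tool at 89.1 mm, exactly the height expected, with 7 N of upward force and the jaws at 13.5 mm.
- **Other objects:** In the last top picture, the small and large sockets stood upright on the tray. The cartons and pots I could see were unmoved. The arm partly hid the red and yellow cartons there, but the side picture showed both standing.
- **Disagreements:** The two cameras put the housing and cover about 2 to 3 mm apart; I followed the side camera, which matched the tool readings. While lowering the socket, its bottom edge sat about 0.8 px above my overlay, and the clean descent showed this did not matter.

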